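# Brace and clamp the mended pencil cup

### The job

The wooden pencil cup standing in the bench clamp has a freshly mended side. Brace it from within by nesting the cups in size order, first the green cup all the way down into the wooden cup and then the tall white cup all the way down into the green one; then, only by squeezing and releasing the clamp's orange trigger, pump its jaw forward until the black pad holds the wooden cup snugly against the rubber posts, with the pad's yellow spring stem pushed in about half way and never nearly all the way, which would crush the cup. Finish while still holding the trigger squeezed with the gripper: do not let go at the end, and leave the other things on the table alone.

Things in the scene. Friction and masses are not known exactly. Their poses are not given: they have to be found in the camera images.
- clamp: Ratchet bar clamp fixed on the table; wooden bed 100 x 335 x 12 mm. Origin: on its middle line at table height; z up; +y is the way the jaw advances. Bed y = -210 to +125 mm. In order along +y: black fixed handle post (26 mm wide, y = -178 to -162, top 150 mm up), orange trigger, red jaw head, black pad, wooden cup, stop. Toothed 12 mm rod at height 45 mm sticks out behind the handle.
- grip (a point): Where to grip the handle from above: on the middle line, 128 mm above the table, half way between the outer faces of the fixed post (24 mm to the clamp's -y) and of the released trigger (24 mm to +y). Close the fingers along the clamp's y. Width over both: 48 mm released, 33 mm fully squeezed. Only the trigger moves, so the middle shifts up to 8 mm to -y.
- trigger (a joint): Trigger angle, rad: 0 released (springs back by itself), 0.24 fully squeezed. Hinge 65 mm above the table: at grip height the face moves 63 mm per rad, and needs 4 to 20 N. Drives the rod forward 50 mm per rad (12 mm a full stroke); teeth are 8 mm apart, so after some mm of slack a full squeeze and release nets 8 mm. The rod stays when released; it cannot go back.
- trigger_blade: Orange trigger blade, 24 mm wide, 12 mm thick, from 66 to about 145 mm above the table. Origin at its hinge, 65 mm above the table; its z runs up the blade, which leans 0.12 rad towards the clamp's +y when released.
- jaw (a joint): How far the rod with the jaw head has advanced, m, 0 to 0.075; starts between 0 and 0.02. It is the pad's released face position: clamp y = -0.035 + this value.
- jaw_head: Red block 44 x 18 x 40 mm at the front of the rod, carrying the spring pad. Origin on the clamp's middle line, 76 mm ahead (to the clamp's +y) of the middle of the block, at table height; axes as the clamp's. Not to be pushed by hand.
- pad (a joint): How far the pad's yellow spring stem is pushed in, m: 0 free, 0.02 fully in. The force is 1 N + 500 N/m (5 N at 0.008). About half in (0.004 to 0.012) is right; 0.015 crushes the cup. It reads 0 until the pad meets the cup and the cup meets resistance.
- pad_face: Black rubber pad, 50 mm wide, 40 mm high, 10 mm thick, in front of the jaw head. Origin at the middle of its pressing face, 45 mm above the table; axes as the clamp's.
- stop: Fixed end of the clamp: grey block with two upright black rubber posts 12 mm thick, 44 mm apart, to which the wooden cup is pressed; top 75 mm above the table. Origin and axes are the clamp's. The wooden cup touches both posts when its axis is at clamp y = 0.0546.
- pencil_cup: Wooden pencil cup, straight and round, loose on the clamp bed between pad and stop: outside diameter 80 mm, inside 72 mm, 70 mm high, floor 5 mm thick. Origin: centre of its underside (12 mm above the table on the bed); z is its axis. At the start within 6 mm of the posts.
- green_cup: Green plastic cup, straight and round, standing on the table at one of two places: outside diameter 64 mm, inside 58 mm, 105 mm high, floor 4 mm thick. Origin: centre of its underside. Fully nested its origin is 5 mm above the wooden cup's, and it sticks out 40 mm above the wooden rim.
- white_cup: White plastic cup, straight and round, standing on the table at the other place: outside diameter 48 mm, inside 42 mm, 140 mm high, floor 4 mm. Origin: centre of its underside. Fully nested its origin is 4 mm above the green cup's, and it sticks out 39 mm above the green rim.
- caddy: Bystander: red crayon caddy 110 x 170 mm with carry handle, 146 mm high. Origin: centre of its underside.
- jar: Bystander: glass jar, 72 mm diameter, 90 mm high. Origin: centre of its underside.
- chalk_holder: Bystander: yellow chalk holder 60 x 100 x 35 mm. Origin: centre of its underside.
- glue_bottle: Bystander: white glue bottle, 56 mm diameter, 130 mm high. Origin: centre of its underside.
- tape_roll: Bystander: roll of paper tape lying flat, 90 mm diameter, 25 mm high. Origin: centre of its underside.
- paint_brush: Bystander: paint brush lying on the table, 190 mm long. Origin: its middle.

How it is judged (in metres and radians):
On the way, in this order (a step that is already met when the one before it is completed fails the run):
1. the green cup stands fully down in the wooden cup, let go (horizontal distance between green_cup and pencil_cup below 0.009 m and z of green_cup in the frame of pencil_cup between 0.002 and 0.009 m and angle between green_cup's own z axis and vertical below 0.1 rad and contact force between the fingers and green_cup below 0.3 N), for 0.2 s.
2. the white cup stands fully down in the green cup, let go (horizontal distance between green_cup and pencil_cup below 0.009 m and z of green_cup in the frame of pencil_cup between 0.002 and 0.009 m and angle between each of green_cup, white_cup's own z axis and vertical below 0.1 rad and horizontal distance between white_cup and green_cup below 0.009 m and z of white_cup in the frame of green_cup between 0.001 and 0.008 m and contact force between the fingers and white_cup below 0.3 N), for 0.2 s.
3. the pad, pumped forward, presses on the wooden cup (value of joint pad above 0.002 m and contact force between pad_face and pencil_cup above 0.8 N), for 0.1 s.
At the end, for the whole second after the job is handed in: Cups nested in order, fully down (4 mm), centred (9 mm), upright (0.1 rad). Pad presses the wooden cup (over 0.8 N), stem in 3 to 14.5 of 20 mm; cup bears on the posts (over 0.4 N). Fingers still hold the trigger squeezed (over 0.03 rad, over 1.5 N) (horizontal distance between green_cup and pencil_cup below 0.009 m and z of green_cup in the frame of pencil_cup between 0.002 and 0.009 m and angle between each of green_cup, white_cup, pencil_cup's own z axis and vertical below 0.1 rad and horizontal distance between white_cup and green_cup below 0.009 m and z of white_cup in the frame of green_cup between 0.001 and 0.008 m and value of joint pad between 0.003 and 0.0145 m and contact force between pad_face and pencil_cup above 0.8 N and contact force between pencil_cup and stop above 0.4 N and value of joint trigger above 0.03 rad and contact force between the fingers and trigger_blade above 1.5 N and linear speed of pencil_cup below 0.02 m/s); the arm keeps its last pose, push and grip.
It fails at once if the cup is crushed: the pad stem is pushed in 15 mm or more (value of joint pad above 0.015 m).
It fails at once if the robot pushes the jaw itself instead of using the trigger (contact force between any of the fingers, the arm and jaw_head above 2 N).
It fails at once if the wooden cup is tipped (angle between pencil_cup's own z axis and vertical above 0.35 rad).
It fails at once if another thing on the table is moved more than 3 cm (distance of any of caddy, jar, chalk_holder, glue_bottle, tape_roll, paint_brush from where it was at the start of the episode above 0.03 m).
It also fails if it takes over 72 s, if anything falls off the work surface, if the arm or the gripper's body presses on something with over 40 N, if the wrist force passes 120 N, or if a joint passes its speed limit or range.

### The arm

A 6-joint arm with a two-finger parallel gripper is mounted at the origin on the work surface. World frame = base frame: x ahead of the robot, y to its left, z up, the work surface at z = 0. Lengths are in mm, angles in rad, forces in N, time in s.
With the tool pointing down it reaches from about 350 to 775 mm from the base axis. Payload 7.3 kg.
Tool frame: the origin (TCP) lies midway between the tips of the shut fingers; the grasp point (between the pads) lies 19 mm behind it; z points along the fingers, y is the line along which they close (so a half turn about z gives the same grasp; the last joint's range is limited). The gripper opens to 92 mm and grips with 3 to 60 N. Pads are 19 mm wide; open, the fingers measure 130 mm over their backs; the gripper's body (75 mm by 190 mm) begins 47 mm behind the grasp point.
Start: joints at [-0.146, 0.342, 1.524, -0, 1.275, -0.146], TCP at [525.021, 0.019, 202.441] pointing down, gripper open.
Joint ranges: [-2.53, 2.53], [-0.77, 2.02], [0.04, 2.7], [-1, 4.14], [0.28, 2.66], [-3.11, 3.11]. Speed limits (rad/s): [2.57, 2.57, 3.14, 3.14, 3.14, 3.14].

### API

Orientations are given as [roll, pitch, yaw] about the fixed x, y, z axes, in that order (R = Rz(yaw) Ry(pitch) Rx(roll)).
In Python, from plant import bot gives the robot as it stands. The module is installed in compiled form; this text tells all that it offers.
- The arm moves only by the shell command python3 -m crank 'ROWS' [OPENING]. ROWS is JSON, a list of rows, each a list of 6 numbers: the shift along the tool's x, y, z in m, then the turn, a rotation vector about the tool's x, y, z in rad. In form: [[dx, dy, dz, wx, wy, wz], ...]. A call has 1 to 5 rows; each row shifts and turns the commanded pose from where the row before left it, along the tool's axes as they then stand; what a row does not reach is not made up. A row lasts 1/8 s, in which the tool goes at most 62.5 mm and 10.7 degrees, less where a joint would pass 70% of its speed; a pose out of reach is approached as far as the arm can. A call is refused whole if a number of a shift passes 0.0625 or a number of a turn 0.188, either way. A call with a gripper value outside its range is refused whole. OPENING is the opening in per cent of the stroke, from 0 (shut) to 100 (fully open), set as the call begins (- or left out, the last holds). The fingers move at their own pace and stop on an object; the grip force is fixed at half the most. Time passes only in rows, so rows that do not move let the fingers close. It gives the time, the measured TCP pose, the force, the opening and the grip force at its end, in the units of the state.
- bot.get_obs(): the state, without advancing time (a new reading comes with each control period).
- bot.capture(name): name is "scene" or "side" or "wrist"; returns a dict with "color" (480x640x3 uint8, blue, green, red), "fov_y" (degrees; the focal length in pixels is half the picture's height over the tangent of half this angle, whatever the lens; pixels are square), "cx", "cy" (the principal point, pixels), "extrinsics" (4x4, takes a point from world to camera coordinates); the wrist camera has in their place "tool_from_camera" (4x4, takes a point from camera to tool coordinates, whose origin is the TCP and whose axes are the flange's). Camera axes: x right, y up, looking along -z (the intrinsics and any distortion apply to the point x, -y, -z); pixel columns grow to the right and rows downward; lengths in mm; the calibration is good to about 2 mm. A picture is of the moment at which its call begins: read the wrist's pose just before it. There is no depth.
- bot.close_job(): hands the job in; it is judged then, once.
The state is a dict: "time": time; "joint_positions": joint angles; "dq": joint speeds; "tau": joint torques, N m; "tool_pos": TCP position; "tcp_rot": TCP orientation; "contact_force": force on the tool from outside, world axes, zero at the start; "moment": the same for the moment, N m; "grip_width": finger opening in mm; "finger_force": force on a finger pad.
Only numpy, scipy, OpenCV 4.12 (cv2) and the standard library are available. Lean on these libraries where they do the work, as an engineer would, in place of code of your own. Each camera call takes 0.05 s, during which the arm holds its last target. There are 200 camera calls.

## Working session

There is one attempt and no reset: what is moved stays moved. The work goes in short steps, Python scripts to look and compute and a shell command to move; the robot and the scene stay as the last step left them, time stands still between calls to the robot, and variables do not carry over. Pictures are saved under pics/ and viewed, at most 10 in all, crops included, and the job is handed in when it is done.

```bash
mkdir -p pics; python3 - <<'E'
from plant import bot
import cv2, numpy as np, pickle
print(bot.get_obs())
d={}
for n in ["scene","side","wrist"]:
    c=bot.capture(n); d[n]=c; cv2.imwrite(f"pics/{n}0.png",c["color"])
    print(n,{k:np.round(v,4).tolist() if k!="color" else 0 for k,v in c.items()})
pickle.dump(d,open("d0.pkl","wb"))
E
```

```text
{'time': 0.0, 'joint_positions': array([-1.45979461e-01,  3.42726393e-01,  1.52499791e+00, -1.45439552e-05,
        1.27538160e+00, -1.46004564e-01]), 'dq': array([-0.00092401, -0.00027133, -0.00091268, -0.00215138, -0.00075874,
       -0.00164679]), 'tau': array([ 7.61924657e-04, -4.31245601e+01, -2.44219762e+01,  7.17750052e-02,
        5.59406646e-02, -1.04314388e-04]), 'tool_pos': array([5.24569691e+02, 9.14925418e-02, 2.01749748e+02]), 'tcp_rot': array([-3.14009349e+00, -2.06396442e-04,  1.57082552e+00]), 'contact_force': array([ 0.28954854, -0.1288942 , -0.41868267]), 'moment': array([-0.02891439,  0.04520519, -0.0237106 ]), 'finger_force': 0.0, 'grip_width': 92.35190943228467}
scene {'color': 0, 'fov_y': 44.1825, 'cx': 310.3571, 'cy': 242.3125, 'extrinsics': [[-0.7933, 0.6088, 0.004, 464.9705], [-0.5143, -0.6737, 0.5307, 257.5091], [0.3258, 0.419, 0.8475, -1865.0244], [0.0, 0.0, 0.0, 1.0]]}
side {'color': 0, 'fov_y': 48.2506, 'cx': 315.6249, 'cy': 231.0428, 'extrinsics': [[0.8418, -0.5396, 0.0129, -518.6135], [0.3469, 0.5592, 0.753, -291.4119], [-0.4135, -0.6295, 0.6579, -1405.7909], [0.0, 0.0, 0.0, 1.0]]}
wrist {'color': 0, 'fov_y': 64.2585, 'cx': 318.8761, 'cy': 237.3678, 'tool_from_camera': [[0.0003, 0.9646, 0.2638, 70.9137], [1.0, -0.0002, -0.0004, 0.0695], [-0.0004, 0.2638, -0.9646, -182.899], [0.0, 0.0, 0.0, 1.0]]}
```

View pics/scene0.png

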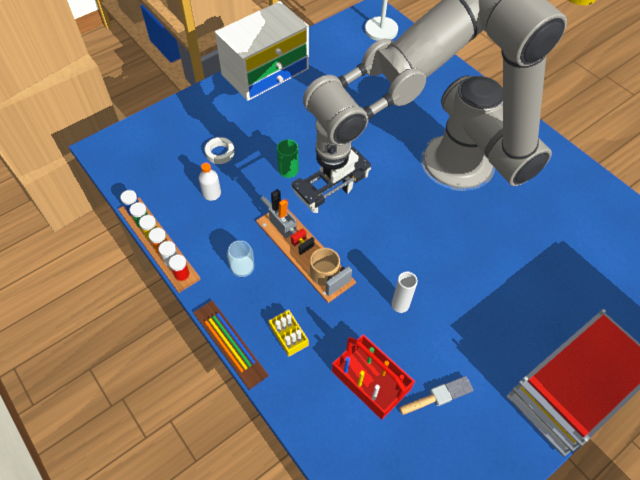

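View pics/side0.png

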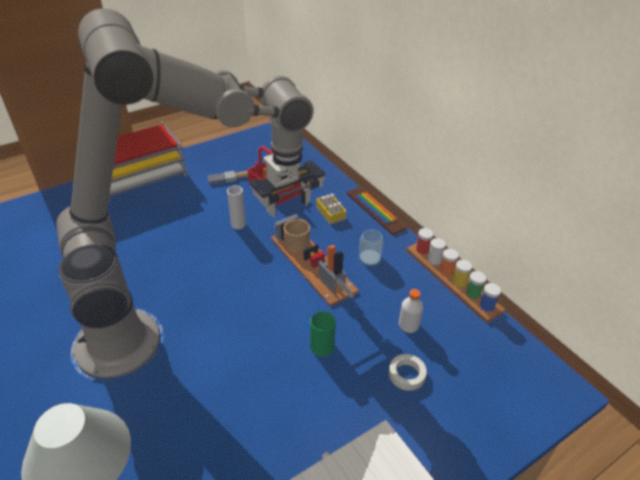

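Scene view: the green cup rim is at about (288,144), the white rim at (406,277), the wooden rim at (325,260), the handle post top at (276,194) and the bed corners at (257,217), (330,299), (354,284). In the blurry side view the green rim is at about (323,319), the white at (235,189) and the wooden at (297,229).

```bash
cat > h.py <<'E'
import numpy as np, cv2
from scipy.spatial.transform import Rotation as R
def cam(c,obs=None):
    if "extrinsics" in c: return np.linalg.inv(c["extrinsics"])
    T=np.eye(4);T[:3,:3]=R.from_euler("xyz",obs["tcp_rot"]).as_matrix();T[:3,3]=obs["tool_pos"]
    return T@c["tool_from_camera"]
def ray(c,px,z,obs=None):
    W=cam(c,obs);f=240/np.tan(np.radians(c["fov_y"]/2))
    d=W[:3,:3]@np.array([(px[0]-c["cx"])/f,-(px[1]-c["cy"])/f,-1]);o=W[:3,3]
    return (o+d*(z-o[2])/d[2])[:2]
def proj(c,P,obs=None):
    W=np.linalg.inv(cam(c,obs));f=240/np.tan(np.radians(c["fov_y"]/2))
    p=W[:3,:3]@np.array(P,float)+W[:3,3]
    return np.array([c["cx"]+f*p[0]/-p[2],c["cy"]-f*p[1]/-p[2]])
E
python3 - <<'E'
import pickle;from h import *
d=pickle.load(open("d0.pkl","rb"));s=d["scene"];t=d["side"];np.set_printoptions(precision=1,suppress=True)
for n,z,a,b in [("green",105,(288,144),(323,319)),("white",140,(406,277),(235,189)),("wood",82,(325,260),(297,229)),("post",150,(276,194),(339,254)),("trig",140,(283,203),(331,249))]:
    print(n,ray(s,a,z),ray(t,b,z))
for p in [(257,217),(330,299),(354,284)]: print(ray(s,p,12))
for p in [(333,302),(357,291)]: print(ray(t,p,12))
im=np.hstack([cv2.resize(s["color"][170:310,240:430],None,fx=3,fy=3,interpolation=2)])
cv2.imwrite("pics/crop0.png",im)
cv2.imwrite("pics/w0.png",d["wrist"]["color"])
E
```

```text
green [ 437.5 -303.6] [ 449.2 -291.9]
white [480.2 255.1] [484.9 267.9]
wood [588.9  67.2] [585.2  58.8]
post [ 592.1 -146.5] [ 588.3 -157. ]
trig [ 590.8 -116.7] [ 587.2 -120.4]
[ 630.2 -199.5]
[626.8 139.8]
[546.2 143.9]
[ 550.3 -192.6]
[ 632.1 -194.6]
```

View pics/crop0.png

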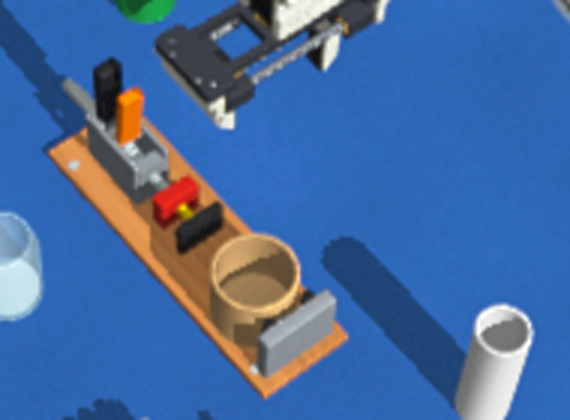

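View pics/wrist0.png

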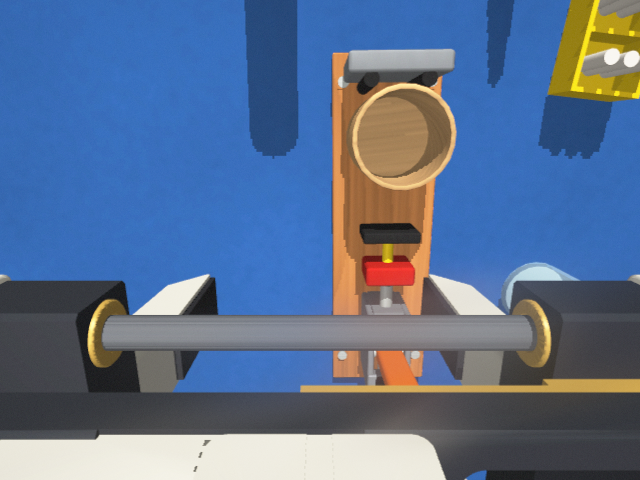

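Wrist view: looking straight down the clamp. The wooden rim circle is centred at about (404,137), the bed corners are at (333,53), (333,377) and (422,377), the red jaw is at (388,270) and the pad's front edge is at about (390,226).

```bash
python3 - <<'E'
import pickle;from h import *
from plant import bot
d=pickle.load(open("d0.pkl","rb"));w=d["wrist"];o=bot.get_obs();np.set_printoptions(precision=1,suppress=True)
for n,z,a in [("woodrim L",82,(350,137)),("R",82,(456,137)),("T",82,(404,84)),("B",82,(404,189)),("bedFL",12,(333,53)),("bedBL",12,(333,377)),("bedBR",12,(422,377)),("bedR",12,(434,190)),("bedL",12,(333,190)),("padL",65,(360,226)),("padR",65,(420,226)),("stopTL",75,(349,50)),("stopTR",75,(453,50)),("postL",75,(369,76)),("postR",75,(427,74)),]:
    print(n,ray(w,a,z,o))
W=cam(w,o);print(W[:3,3])
E
```

```text
woodrim L [548.6  67.9]
R [629.8  68. ]
T [587.7 105.9]
B [592.3  28. ]
bedFL [537.3 139.8]
bedBL [ 540.6 -193.6]
bedBR [ 640.6 -193.5]
bedR [637.3  17.1]
bedL [538.5  17.1]
padL [560.2  -6.3]
padR [611.8  -6.3]
stopTL [547.1 130.2]
stopTR [624.1 130.2]
postL [562.5 112.3]
postR [606.1 113.7]
[525.   70.9 384.8]
```

```bash
python3 -m crank '[[-0.055,-0.016,0,0,0,0],[-0.055,-0.016,0,0,0,0],[-0.055,-0.016,0,0,0,0],[-0.055,-0.016,0,0,0,0],[-0.055,-0.016,0,0,0,0]]' 100; python3 -m crank '[[-0.055,0,0,0,0,0],[-0.035,0,0,0,0,0],[0,0,0,0,0,0],[0,0,0,0,0,0]]'
python3 - <<'E'
from plant import bot
import cv2,pickle
o=bot.get_obs();c=bot.capture("wrist");cv2.imwrite("pics/w1.png",c["color"]);pickle.dump((o,c),open("d1.pkl","wb"));print(o["tool_pos"],o["tcp_rot"])
E
```

```text
time: 0.78
tool_pos: [444.2, -276.6, 202.3]
tcp_rot: [-3.142, -0.0, 1.571]
contact_force: [0.8, 0.3, 0.1]
grip_width: 91.6
finger_force: 0.0
time: 1.27
tool_pos: [444.9, -364.2, 202.0]
tcp_rot: [-3.141, -0.001, 1.571]
contact_force: [0.0, -0.5, -0.2]
grip_width: 91.9
finger_force: 0.0
[ 444.85603523 -364.20754909  202.02240072] [-3.14105825e+00 -1.14998124e-03  1.57079001e+00]
```

View pics/w1.png

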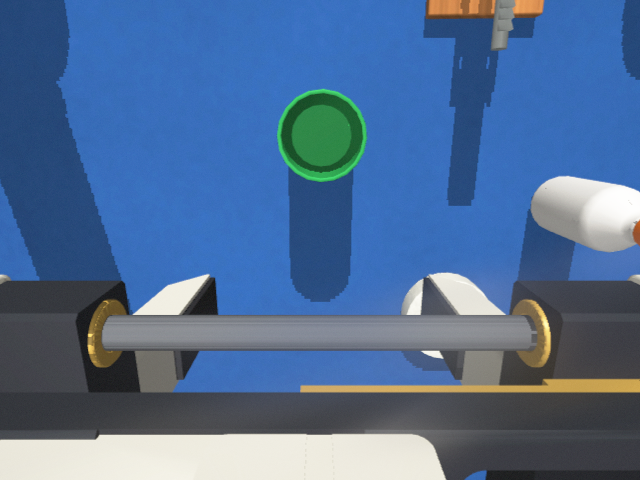

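Wrist view: the green rim circle runs from 278 to 366 in columns and 90 to 181 in rows, centre (322,135.5). The glue bottle is to the right, base near (560,200).

```bash
python3 - <<'E'
import pickle;from h import *
o,c=pickle.load(open("d1.pkl","rb"))
for p in [(278,135),(366,135),(322,90),(322,181)]: print(ray(c,p,105,o))
print("glue edge",ray(c,(531,200),0,o),ray(c,(531,200),115,o))
E
```

```text
[ 416.04777162 -294.6449317 ]
[ 478.32883805 -294.62508027]
[ 447.11524555 -264.7634305 ]
[ 447.26884363 -327.07322745]
glue edge [ 660.69686487 -358.84169301] [ 596.27561613 -339.32524676]
```

```bash
python3 -m crank '[[0.035,0.0025,0,0,0,0],[0.034,0,0,0,0,0],[0,0,0.045,0,0,0],[0,0,0.045,0,0,0],[0,0,0.036,0,0,0]]'; python3 -m crank '[[0,0,0,0,0,0],[0,0,0,0,0,0]]'; python3 -m crank '[[0,0,0,0,0,0],[0,0,0,0,0,0],[0,0,0,0,0,0],[0,0,0,0,0,0],[0,0,0,0,0,0]]' 50
```

```text
time: 1.95
tool_pos: [447.5, -294.2, 75.4]
tcp_rot: [-3.141, -0.0, 1.573]
contact_force: [-0.6, 0.4, -0.5]
grip_width: 91.8
finger_force: 0.0
time: 2.2
tool_pos: [448.4, -296.0, 78.0]
tcp_rot: [3.14, 0.001, 1.572]
contact_force: [0.2, 0.5, 0.2]
grip_width: 91.9
finger_force: 0.0
time: 2.82
tool_pos: [447.6, -296.2, 76.8]
tcp_rot: [3.141, 0.0, 1.571]
contact_force: [-2.0, -0.4, 3.8]
grip_width: 61.7
finger_force: 30.0
```

```bash
python3 -m crank '[[0,0,-0.05,0,0,0],[0,0,-0.05,0,0,0],[0,0,-0.04,0,0,0],[0.05,0,0,0,0,0],[0.05,0,0,0,0,0]]'; python3 -m crank '[[0.05,0,0,0,0,0],[0.05,0,0,0,0,0],[0.05,0,0,0,0,0],[0.04,0.04,0,0,0,0],[0,0.05,0,0,0,0]]';  python3 -m crank '[[0,0.05,0,0,0,0],[0,0,0,0,0,0],[0,0,0,0,0,0],[0,0,0,0,0,0]]'
python3 - <<'E'
from plant import bot
import cv2,pickle
o=bot.get_obs();c=bot.capture("wrist");cv2.imwrite("pics/w2.png",c["color"]);pickle.dump((o,c),open("d2.pkl","wb"));print(o["tool_pos"],o["tcp_rot"],o["joint_positions"])
E
```

```text
time: 3.45
tool_pos: [447.3, -195.1, 216.5]
tcp_rot: [3.141, -0.0, 1.569]
contact_force: [0.8, 0.8, -1.2]
grip_width: 61.5
finger_force: 30.0
time: 4.08
tool_pos: [537.9, -2.9, 216.9]
tcp_rot: [3.141, -0.001, 1.575]
contact_force: [-0.4, -0.4, -0.5]
grip_width: 61.7
finger_force: 30.0
time: 4.58
tool_pos: [586.6, -6.0, 216.8]
tcp_rot: [-3.141, -0.0, 1.571]
contact_force: [0.2, -0.5, -1.1]
grip_width: 61.4
finger_force: 30.0
[586.57200913  -6.02500906 216.75018485] [-3.14142672e+00 -4.18252371e-05  1.57052820e+00] [-1.40894352e-01  4.46634959e-01  1.32230277e+00  1.85159375e-05
  1.37282509e+00 -1.40629873e-01]
```

View pics/w2.png

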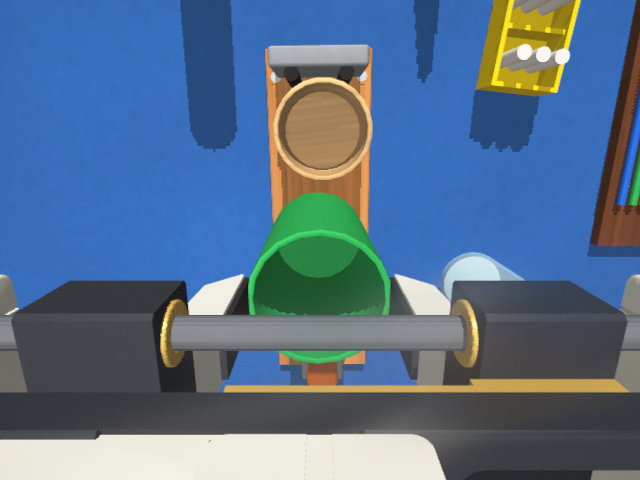

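Wrist view: the wooden rim runs from 274 to 372 in columns and 79 to 179 in rows. The held green rim runs from 250 to 389 in columns and 232 to 361 in rows, and sits upright.

```bash
python3 - <<'E'
import pickle;from h import *
o,c=pickle.load(open("d2.pkl","rb"))
for z,L in [(82,[(274,129),(372,129),(322,79),(322,179)]),(245,[(250,296),(389,296),(320,232),(320,361)])]:
    q=[ray(c,p,z,o) for p in L]; print(q, (q[0][0]+q[1][0])/2,(q[2][1]+q[3][1])/2)
E
```

```text
[array([550.86861613,  67.87747106]), array([629.24054422,  67.88197061]), array([589.17155541, 105.11415991]), array([589.34187928,  28.08820783])] 590.0545801759306 66.6011838659873
[array([556.56710836,  -4.0164671 ]), array([617.43515026,  -4.01856781]), array([587.19481442,  24.92541697]), array([587.24577282, -36.38869036])] 587.0011293090829 -5.731636698567289
```

```bash
python3 -m crank '[[0.0365,0.003,0,0,0,0],[0.036,0,0,0,0,0],[0,0,0.03,0,0,0],[0,0,0.022,0,0,0],[0,0,0,0,0,0]]'; python3 -m crank '[[0,0,0.008,0,0,0],[0,0,0.008,0,0,0],[0,0,0.006,0,0,0],[0,0,0,0,0,0]]'
```

```text
time: 5.25
tool_pos: [589.0, 66.5, 163.5]
tcp_rot: [-3.139, -0.0, 1.571]
contact_force: [-1.1, 0.1, -0.4]
grip_width: 61.5
finger_force: 30.0
time: 5.75
tool_pos: [590.3, 66.5, 142.0]
tcp_rot: [-3.141, -0.0, 1.571]
contact_force: [-1.0, 0.2, -0.6]
grip_width: 61.5
finger_force: 30.0
```

```bash
python3 -m crank '[[0,0,0.015,0,0,0],[0,0,0.015,0,0,0],[0,0,0.012,0,0,0],[0,0,0.004,0,0,0],[0,0,0,0,0,0]]'; python3 -m crank '[[0,0,0.002,0,0,0],[0,0,0,0,0,0]]'
```

```text
time: 6.38
tool_pos: [590.5, 66.5, 96.1]
tcp_rot: [-3.141, -0.0, 1.571]
contact_force: [0.3, 1.1, -0.5]
grip_width: 61.7
finger_force: 30.0
time: 6.62
tool_pos: [590.7, 66.5, 94.7]
tcp_rot: [3.141, 0.0, 1.571]
contact_force: [-0.9, -0.5, -0.5]
grip_width: 61.4
finger_force: 30.0
```

Release, rise and go to the white cup at about (482,261). I'll view it from the south, at z ≈ 250.

```bash
python3 -m crank '[[0,0,0,0,0,0],[0,0,0,0,0,0],[0,0,0,0,0,0],[0,0,0,0,0,0]]' 100; python3 -m crank '[[0,0,-0.05,0,0,0],[0,0,-0.05,0,0,0],[0,0,-0.05,0,0,0],[0.04,-0.035,-0.005,0,0,0],[0.04,-0.035,0,0,0,0]]';  python3 -m crank '[[0.045,-0.037,0,0,0,0],[0,0,0,0,0,0],[0,0,0,0,0,0],[0,0,0,0,0,0]]'
python3 - <<'E'
from plant import bot
import cv2,pickle
o=bot.get_obs();c=bot.capture("wrist");cv2.imwrite("pics/w3.png",c["color"]);pickle.dump((o,c),open("d3.pkl","wb"));print(o["tool_pos"],o["tcp_rot"],o["joint_positions"])
E
```

```text
time: 7.12
tool_pos: [590.6, 66.5, 94.5]
tcp_rot: [3.141, 0.0, 1.571]
contact_force: [0.7, 0.4, -0.6]
grip_width: 91.2
finger_force: 0.0
time: 7.75
tool_pos: [520.2, 147.1, 250.3]
tcp_rot: [3.14, -0.0, 1.569]
contact_force: [0.3, 0.1, 0.2]
grip_width: 91.6
finger_force: 0.0
time: 8.25
tool_pos: [484.3, 190.6, 249.3]
tcp_rot: [3.141, 0.0, 1.569]
contact_force: [0.6, 0.5, -0.1]
grip_width: 91.8
finger_force: 0.0
[484.34233101 190.59041279 249.27494847] [3.14143188e+00 2.74441025e-04 1.56930737e+00] [ 2.27779084e-01  3.00859533e-01  1.45267192e+00 -3.08946765e-04
  1.38796701e+00  2.29324174e-01]
```

View pics/w3.png

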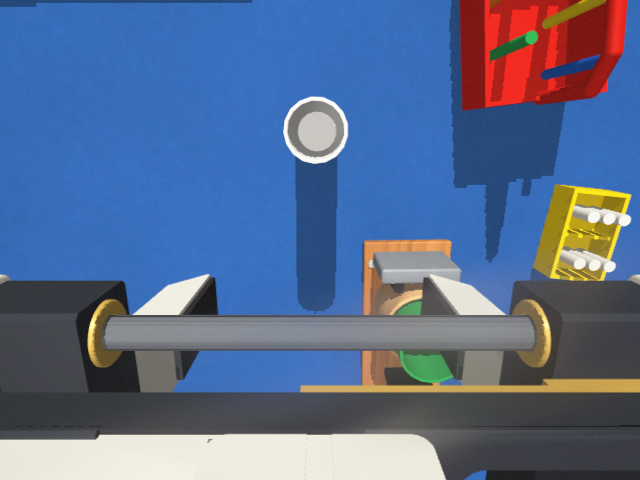

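Wrist view: the white rim runs from 283.5 to 348 in columns and 97 to 163 in rows. The caddy is at upper right, and the green cup sits inside the wooden one at about (430,345).

```bash
python3 - <<'E'
import pickle;from h import *
o,c=pickle.load(open("d3.pkl","rb"))
q=[ray(c,p,140,o) for p in [(283.5,130),(348,130),(316,97),(316,163)]]; print(q, (q[0][0]+q[1][0])/2,(q[2][1]+q[3][1])/2)
print(ray(c,(462,108),0,o))
E
```

```text
[array([458.6099649 , 263.54153994]), array([506.08188314, 263.48638678]), array([482.60103314, 286.39474998]), array([482.45353868, 239.60576513])] 482.3459240166072 263.0002575558115
[638.34756563 287.00158171]
```

```bash
python3 -m crank '[[0.0365,-0.002,0,0,0,0],[0.036,0,0,0,0,0],[0,0,0.05,0,0,0],[0,0,0.05,0,0,0],[0,0,0.038,0,0,0]]'; python3 -m crank '[[0,0,0,0,0,0],[0,0,0,0,0,0]]'; python3 -m crank '[[0,0,0,0,0,0],[0,0,0,0,0,0],[0,0,0,0,0,0],[0,0,0,0,0,0],[0,0,0,0,0,0]]' 30;python3 -m crank '[[0,0,-0.05,0,0,0],[0,0,-0.05,0,0,0],[0,0,-0.05,0,0,0],[0,0,0,0,0,0]]'
```

```text
time: 8.93
tool_pos: [481.5, 263.0, 109.1]
tcp_rot: [-3.14, 0.001, 1.569]
contact_force: [0.7, 0.3, 0.7]
grip_width: 91.8
finger_force: 0.0
time: 9.18
tool_pos: [483.0, 263.9, 112.8]
tcp_rot: [3.139, -0.001, 1.57]
contact_force: [0.6, 0.6, 0.2]
grip_width: 91.6
finger_force: 0.0
time: 9.8
tool_pos: [481.6, 264.0, 111.5]
tcp_rot: [3.141, -0.0, 1.571]
contact_force: [-0.6, -1.2, 0.6]
grip_width: 46.6
finger_force: 30.2
time: 10.3
tool_pos: [483.3, 264.7, 265.6]
tcp_rot: [3.134, -0.003, 1.571]
contact_force: [-0.5, 0.5, -1.2]
grip_width: 46.4
finger_force: 30.0
```

```bash
python3 -m crank '[[-0.055,0,0,0,0,0],[-0.055,0,0,0,0,0],[-0.055,0,0,0,0,0],[-0.055,0,0,0,0,0],[-0.05,0.03,0,0,0,0]]'; python3 -m crank '[[0,0.04,0,0,0,0],[0,0.037,0,0,0,0],[0,0,0,0,0,0],[0,0,0,0,0,0],[0,0,0,0,0,0]]'
python3 - <<'E'
from plant import bot
import cv2,pickle
o=bot.get_obs();c=bot.capture("wrist");cv2.imwrite("pics/w4.png",c["color"]);pickle.dump((o,c),open("d4.pkl","wb"));print(o["tool_pos"],o["tcp_rot"],o["joint_positions"])
E
```

```text
time: 10.92
tool_pos: [510.0, -7.4, 260.6]
tcp_rot: [-3.14, -0.0, 1.571]
contact_force: [1.7, 0.9, -0.5]
grip_width: 46.1
finger_force: 30.0
time: 11.55
tool_pos: [587.6, -5.8, 261.4]
tcp_rot: [-3.141, -0.0, 1.571]
contact_force: [0.3, 0.6, -0.5]
grip_width: 46.0
finger_force: 30.0
[587.60656171  -5.75665788 261.4287289 ] [-3.14109937e+00 -2.15202751e-05  1.57105247e+00] [-1.40150252e-01  4.25354907e-01  1.23478435e+00 -4.79138035e-05
  1.48194484e+00 -1.40402138e-01]
```

View pics/w4.png

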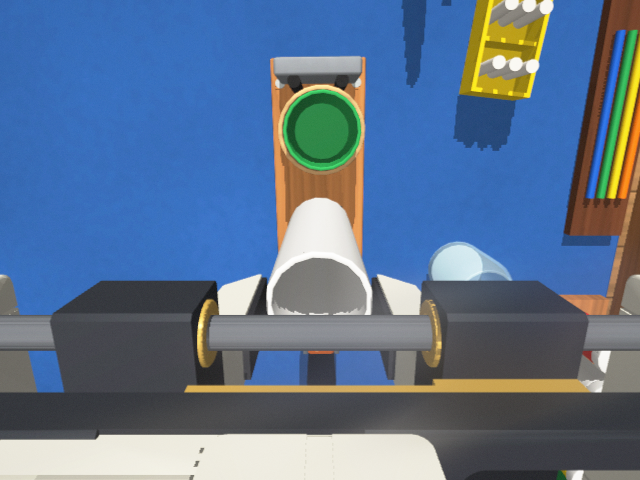

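Wrist view: the green rim is nested, spanning 283–362 in columns and 89–170 in rows. The held white rim spans 269–371 in columns, with its top at row 257.

```bash
python3 - <<'E'
import pickle;from h import *
o,c=pickle.load(open("d4.pkl","rb"))
q=[ray(c,p,122,o) for p in [(283,129),(362,129),(322,89),(322,170)]]; print(q, (q[0][0]+q[1][0])/2,(q[2][1]+q[3][1])/2)
q=[ray(c,p,290,o) for p in [(269,300),(371,300),(320,257)]];print(q,(q[0][0]+q[1][0])/2,q[2][1]-24)
E
```

```text
[array([558.59330519,  68.17229084]), array([622.70045531,  68.20938966]), array([590.15831108,  98.61208595]), array([590.33156147,  35.28462551])] 590.6468802493854 66.94835572849338
[array([565.90930467,  -5.51640121]), array([610.61567415,  -5.48791479]), array([588.23603215,  14.31476382])] 588.2624894120784 -9.685236184040505
```

```bash
python3 -m crank '[[0.037,0.0025,0,0,0,0],[0.037,0,0,0,0,0],[0,0,0.018,0,0,0],[0,0,0,0,0,0],[0,0,0,0,0,0]]'; python3 -m crank '[[0,0,0.008,0,0,0],[0,0,0.008,0,0,0],[0,0,0.006,0,0,0],[0,0,0,0,0,0]]'
```

```text
time: 12.22
tool_pos: [591.0, 67.7, 244.3]
tcp_rot: [3.141, 0.0, 1.57]
contact_force: [-0.4, -0.1, -0.4]
grip_width: 46.3
finger_force: 30.0
time: 12.72
tool_pos: [590.7, 67.9, 220.7]
tcp_rot: [-3.14, -0.0, 1.571]
contact_force: [0.1, 0.6, -0.6]
grip_width: 46.0
finger_force: 30.0
```

Bottom at about 110 with no contact force, so it is inside the green rim. Continue down to about 133.

```bash
python3 -m crank '[[0,0,0.025,0,0,0],[0,0,0.025,0,0,0],[0,0,0.02,0,0,0],[0,0,0.012,0,0,0],[0,0,0,0,0,0]]'; python3 -m crank '[[0,0,0.004,0,0,0],[0,0,0.0015,0,0,0],[0,0,0,0,0,0]]'
```

```text
time: 13.35
tool_pos: [590.7, 68.0, 138.9]
tcp_rot: [-3.14, -0.0, 1.571]
contact_force: [0.3, -0.1, -0.2]
grip_width: 46.9
finger_force: 30.0
time: 13.72
tool_pos: [591.2, 68.0, 134.2]
tcp_rot: [3.141, 0.0, 1.571]
contact_force: [-0.0, 0.2, -0.9]
grip_width: 46.2
finger_force: 30.0
```

```bash
python3 -m crank '[[0,0,0,0,0,0],[0,0,0,0,0,0],[0,0,0,0,0,0],[0,0,0,0,0,0]]' 100; python3 -m crank '[[0,0,-0.05,0,0,0],[0,0,-0.05,0,0,0],[-0.05,0,0,0,0,0],[-0.05,0,0,0,0,0],[-0.05,0,0,0,0,0]]';  python3 -m crank '[[-0.057,-0.001,0,0,0,0],[0,0,0,0,0,0.173],[0,0,0,0,0,0.173],[0,0,0,0,0,0.173],[0,0,0,0,0,0.173]]'; python3 -m crank '[[0,0,0,0,0,0.173],[0,0,0,0,0,0.173],[0,0,0,0,0,0.173],[0,0,0,0,0,0.173],[0,0,0,0,0,0.173]]'; python3 -m crank '[[0,0,0,0,0,0],[0,0,0,0,0,0]]'
python3 - <<'E'
from plant import bot
import cv2,pickle,numpy as np
o=bot.get_obs();c=bot.capture("scene");s=bot.capture("side");pickle.dump((o,c,s),open("d5.pkl","wb"));print(o["tool_pos"],o["tcp_rot"],o["joint_positions"])
a=cv2.resize(c["color"][150:310,210:370],None,fx=3.5,fy=3.5,interpolation=2)
cv2.imwrite("pics/s5.png",a)
E
```

```text
time: 14.22
tool_pos: [591.1, 68.0, 134.0]
tcp_rot: [3.141, 0.0, 1.571]
contact_force: [0.0, 0.3, -0.1]
grip_width: 81.8
finger_force: 0.0
time: 14.85
tool_pos: [590.9, -83.3, 234.2]
tcp_rot: [3.141, 0.0, 1.571]
contact_force: [1.1, -0.6, -0.3]
grip_width: 91.6
finger_force: 0.0
time: 15.48
tool_pos: [590.0, -139.1, 233.9]
tcp_rot: [-3.142, -0.0, 0.873]
contact_force: [-0.1, 0.2, 0.1]
grip_width: 91.7
finger_force: 0.0
time: 16.1
tool_pos: [590.0, -139.0, 233.9]
tcp_rot: [3.142, -0.0, 0.008]
contact_force: [0.5, -0.1, -0.2]
grip_width: 91.6
finger_force: 0.0
time: 16.35
tool_pos: [590.0, -139.0, 233.9]
tcp_rot: [-3.142, -0.0, 0.017]
contact_force: [-0.4, -0.1, 0.1]
grip_width: 91.8
finger_force: 0.0
[ 590.00019331 -138.96849921  233.93203209] [-3.14157259e+00 -5.44647608e-05  1.71148837e-02] [-3.57723856e-01  4.74593466e-01  1.23032061e+00  3.89621682e-05
  1.43663524e+00  1.19595238e+00]
```

View pics/s5.png

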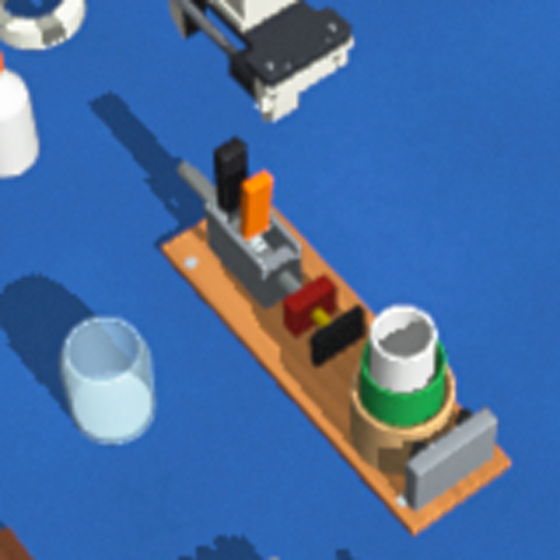

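The white cup is nested in the green in the wooden, red jaw is at crop (310,303) and the pad at (338,335). Next I descend onto the handle and record the red-block baseline.

```bash
cat > m.py <<'E'
from plant import bot
from h import *
def meas(c):
    b=c["color"].astype(int);m=np.zeros(b.shape[:2],bool);m[200:290,270:345]=1
    red=m&(b[...,2]>90)&(b[...,1]<45)&(b[...,0]<45); v,u=np.nonzero(red)
    yel=m&(b[...,2]>120)&(b[...,1]>100)&(b[...,0]<60); 
    blk=m&(b.max(2)<40)
    r=[]
    for k in (red,blk): 
        v,u=np.nonzero(k);r+=[len(u),ray(c,(u.mean(),v.mean()),45).round(1)]
    return r,int(yel.sum())
if __name__=="__main__":
    import pickle
    c=bot.capture("scene");print(meas(c));cv2.imwrite("pics/last.png",cv2.resize(c["color"][170:310,230:370],None,fx=4,fy=4,interpolation=2))
E
python3 -c "
import pickle;from m import *
d=pickle.load(open('d0.pkl','rb'))['scene'];print(meas(d));print(meas(pickle.load(open('d5.pkl','rb'))[1]))"
python3 -m crank '[[0,0,0.04,0,0,0],[0,0,0.04,0,0,0],[0,0,0.035,0,0,0],[0,0,0.01,0,0,0],[0,0,0,0,0,0]]'; python3 -m crank '[[0,0,0,0,0,0],[0,0,0,0,0,0],[0,0,0,0,0,0]]' 60; python3 m.py
```

```text
([135, array([589.6, -55.5]), 121, array([584. , -94.8])], 213)
([148, array([589.1, -55.1]), 175, array([584.2, -71.9])], 203)
time: 17.08
tool_pos: [590.2, -139.1, 109.2]
tcp_rot: [-3.142, 0.0, 0.014]
contact_force: [-0.2, -0.3, 0.1]
grip_width: 91.8
finger_force: 0.0
time: 17.45
tool_pos: [590.4, -139.1, 109.8]
tcp_rot: [3.141, -0.001, 0.014]
contact_force: [0.9, -0.2, 0.3]
grip_width: 66.3
finger_force: 0.0
([146, array([589. , -55.2]), 183, array([583.2, -76.5])], 130)
```

```bash
python3 -m crank '[[0,0,0,0,0,0],[0,0.003,0,0,0,0],[0,0.004,0,0,0,0],[0,0,0,0,0,0],[0,0,0,0,0,0]]' 34; python3 m.py; python3 -m crank '[[0,-0.003,0,0,0,0],[0,-0.004,0,0,0,0],[0,0,0,0,0,0],[0,0,0,0,0,0]]' 60; python3 m.py
```

```text
time: 18.12
tool_pos: [590.3, -145.9, 109.5]
tcp_rot: [-3.141, -0.001, 0.014]
contact_force: [-0.8, 3.9, 5.5]
grip_width: 31.5
finger_force: 17.1
([142, array([589. , -48.9]), 143, array([586.1, -46. ])], 153)
time: 18.68
tool_pos: [590.0, -139.1, 108.8]
tcp_rot: [3.141, 0.0, 0.014]
contact_force: [0.6, 0.4, -0.4]
grip_width: 55.0
finger_force: 0.1
([142, array([589.5, -48.8]), 174, array([583.1, -70.6])], 133)
```

```bash
for i in 1 2; do python3 -m crank '[[0,0,0,0,0,0],[0,0.003,0,0,0,0],[0,0.004,0,0,0,0],[0,0,0,0,0,0],[0,0,0,0,0,0]]' 34 | grep -E 'grip|finger|contact'; python3 m.py; python3 -m crank '[[0,-0.003,0,0,0,0],[0,-0.004,0,0,0,0],[0,0,0,0,0,0],[0,0,0,0,0,0]]' 60 |grep -E 'grip|finger|tool'; python3 m.py; done
```

```text
contact_force: [-1.9, 3.0, 5.1]
grip_width: 31.4
finger_force: 17.7
([146, array([589.5, -40.6]), 129, array([588.7, -46.5])], 158)
tool_pos: [590.0, -139.1, 108.7]
grip_width: 54.5
finger_force: 0.1
([145, array([589.4, -40.6]), 162, array([585. , -71.3])], 132)
contact_force: [-1.6, 3.0, 5.2]
grip_width: 31.4
finger_force: 17.7
([144, array([589.1, -32.6]), 98, array([591.2, -52.8])], 165)
tool_pos: [590.0, -139.1, 108.7]
grip_width: 54.8
finger_force: 0.1
([141, array([589.6, -32.6]), 131, array([585.8, -83.7])], 134)
```

```bash
for i in 1 2; do python3 -m crank '[[0,0,0,0,0,0],[0,0.003,0,0,0,0],[0,0.004,0,0,0,0],[0,0,0,0,0,0],[0,0,0,0,0,0]]' 34 | grep -E 'grip|finger|contact'; python3 m.py; python3 -m crank '[[0,-0.003,0,0,0,0],[0,-0.004,0,0,0,0],[0,0,0,0,0,0],[0,0,0,0,0,0]]' 60 |grep -E 'grip|finger|tool'; python3 m.py; done
python3 - <<'E'
from plant import bot
import cv2
c=bot.capture("scene");cv2.imwrite("pics/s6.png",cv2.resize(c["color"][200:300,270:370],None,fx=6,fy=6,interpolation=2))
E
```

```text
contact_force: [-0.8, 3.8, 4.1]
grip_width: 31.3
finger_force: 17.7
([138, array([589.2, -24.5]), 68, array([591.8, -73.7])], 156)
tool_pos: [590.0, -139.1, 108.7]
grip_width: 55.1
finger_force: 0.1
([140, array([589.1, -24.3]), 99, array([ 584.9, -105.6])], 135)
contact_force: [-0.5, 3.4, 4.7]
grip_width: 31.3
finger_force: 17.7
([143, array([589.3, -16.7]), 43, array([ 586.2, -115.3])], 153)
tool_pos: [590.0, -139.1, 108.7]
grip_width: 55.3
finger_force: 0.1
([144, array([589.2, -16.7]), 70, array([ 579.3, -148.9])], 131)
```

View pics/s6.png

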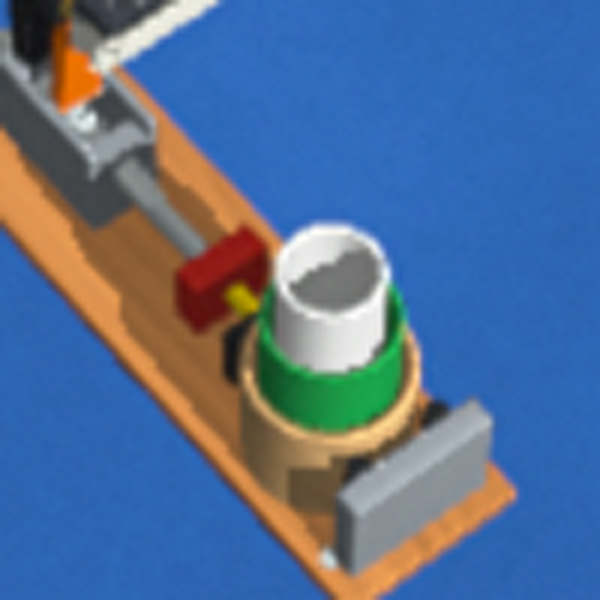

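The pad has reached the wooden cup (crop about (237,350)) with the yellow stem still showing, and the cups are upright. I'll work from numbers from here: track how far the cups have shifted since before pumping.

```bash
cat > t.py <<'E'
from m import *
import pickle
ref=pickle.load(open("d5.pkl","rb"))[1]
def sl(c): return c["color"][232:275,308:345]
def cup(c):
    # best subpixel shift along world y of the cup patch (z~120), by ECC
    W=np.eye(2,3,dtype=np.float32)
    g=lambda c: cv2.GaussianBlur(c["color"][225:285,300:355],(3,3),0)[...,1]
    t=cv2.GaussianBlur(sl(ref),(3,3),0)[...,1]
    W[:,2]=(8,7)
    cc,W=cv2.findTransformECC(t,g(c),W,cv2.MOTION_TRANSLATION,(3,200,1e-6))
    d=W[:,2]-np.array([8,7]); p=np.array([325,250])
    return cc,ray(ref,p+d,130)-ray(ref,p,130)
c=bot.capture("scene");print(meas(c)[0][1],cup(c),cup(ref))
E
python3 t.py
```

```text
[589.3 -16.7] (0.9840165832521951, array([-0.34501263, -0.13566395])) (0.997913825983184, array([-0.061099  , -0.12978311]))
```

```bash
python3 -m crank '[[0,0,0,0,0,0],[0,0.003,0,0,0,0],[0,0.004,0,0,0,0],[0,0,0,0,0,0],[0,0,0,0,0,0]]' 34 | grep -E 'grip|finger|contact'; python3 t.py; python3 -m crank '[[0,-0.003,0,0,0,0],[0,-0.004,0,0,0,0],[0,0,0,0,0,0],[0,0,0,0,0,0]]' 60 |grep -E 'grip|finger|tool'; python3 t.py
```

```text
contact_force: [-0.6, 3.4, 4.7]
grip_width: 31.3
finger_force: 18.6
[589.4  -9.5] (0.9730271974506559, array([-0.35422053,  2.8603339 ])) (0.997913825983184, array([-0.061099  , -0.12978311]))
tool_pos: [589.9, -139.2, 108.7]
grip_width: 55.3
finger_force: 0.2
[589.3 -11.1] (0.977576460889026, array([-0.2931589 ,  2.51251083])) (0.997913825983184, array([-0.061099  , -0.12978311]))
```

```bash
cat > y.py <<'E'
from m import *
import pickle
def an(col):
    b=col.astype(int);B,G,Rr=b[...,0],b[...,1],b[...,2]
    red=(Rr>90)&(G<45)&(B<45);red[:200]=0;red[290:]=0;red[:,:270]=0;red[:,345:]=0
    yel=(Rr>100)&(G>0.72*Rr)&(B<0.35*Rr);yel[:200]=0;yel[290:]=0;yel[:,:285]=0;yel[:,345:]=0
    blk=(b.max(2)<50);blk[:225]=0;blk[275:]=0;blk[:,:290]=0;blk[:,345:]=0
    v,u=np.nonzero(red);print("red",len(u),u.min(),u.max(),v.min(),v.max(),u.mean().round(2),v.mean().round(2),end=" | ")
    v,u=np.nonzero(yel);print("yel",len(u),list(zip(u,v))[:14],end=" | ")
    v,u=np.nonzero(blk);print("blk",len(u),u.min(),v[u==u.min()])
    return 
an(pickle.load(open("d5.pkl","rb"))[1]["color"])
f=np.zeros((480,640,3),np.uint8);f[200:300,270:370]=cv2.imread("pics/s6.png")[3::6,3::6];an(f)
c=bot.capture("scene");an(c["color"]);cv2.imwrite("pics/f6.png",c["color"])
E
python3 y.py
```

```text
red 148 291 305 229 245 297.62 236.76 | yel 18 [(np.int64(301), np.int64(238)), (np.int64(300), np.int64(239)), (np.int64(301), np.int64(239)), (np.int64(302), np.int64(239)), (np.int64(299), np.int64(240)), (np.int64(300), np.int64(240)), (np.int64(301), np.int64(240)), (np.int64(302), np.int64(240)), (np.int64(303), np.int64(240)), (np.int64(300), np.int64(241)), (np.int64(301), np.int64(241)), (np.int64(302), np.int64(241)), (np.int64(303), np.int64(241)), (np.int64(304), np.int64(241))] | blk 130 299 [246 247 248 249 250 251 252]
red 144 299 313 238 254 305.77 245.94 | yel 19 [(np.int64(308), np.int64(248)), (np.int64(309), np.int64(248)), (np.int64(310), np.int64(248)), (np.int64(308), np.int64(249)), (np.int64(309), np.int64(249)), (np.int64(310), np.int64(249)), (np.int64(311), np.int64(249)), (np.int64(312), np.int64(249)), (np.int64(308), np.int64(250)), (np.int64(309), np.int64(250)), (np.int64(310), np.int64(250)), (np.int64(311), np.int64(250)), (np.int64(312), np.int64(250)), (np.int64(309), np.int64(251))] | blk 19 308 [255 256 257 258 259 260 261 262]
red 137 301 314 240 256 306.99 247.45 | yel 15 [(np.int64(310), np.int64(249)), (np.int64(311), np.int64(249)), (np.int64(309), np.int64(250)), (np.int64(310), np.int64(250)), (np.int64(311), np.int64(250)), (np.int64(312), np.int64(250)), (np.int64(309), np.int64(251)), (np.int64(310), np.int64(251)), (np.int64(311), np.int64(251)), (np.int64(312), np.int64(251)), (np.int64(313), np.int64(251)), (np.int64(310), np.int64(252)), (np.int64(311), np.int64(252)), (np.int64(312), np.int64(252))] | blk 22 308 [257 258 259 260 261 262]
```

```bash
python3 -m crank '[[0,0,0,0,0,0],[0,0.003,0,0,0,0],[0,0,0,0,0,0],[0,0,0,0,0,0],[0,0,0,0,0,0]]' 44 | grep -E 'grip|finger|contact'; python3 t.py;python3 y.py|tail -1; python3 -m crank '[[0,0.002,0,0,0,0],[0,0,0,0,0,0],[0,0,0,0,0,0]]' 40 |grep -E 'grip|finger|contact'; python3 t.py;python3 y.py|tail -1
```

```text
contact_force: [-1.8, 5.3, 5.6]
grip_width: 40.8
finger_force: 12.0
[589.5  -8. ] (0.9699509268392659, array([-0.28644691,  2.82424561])) (0.997913825983184, array([-0.061099  , -0.12978311]))
red 128 302 315 241 256 307.7 248.23 | yel 10 [(np.int64(311), np.int64(250)), (np.int64(312), np.int64(250)), (np.int64(310), np.int64(251)), (np.int64(311), np.int64(251)), (np.int64(312), np.int64(251)), (np.int64(313), np.int64(251)), (np.int64(310), np.int64(252)), (np.int64(311), np.int64(252)), (np.int64(312), np.int64(252)), (np.int64(311), np.int64(253))] | blk 24 308 [256 257 258 259 260 261 262]
contact_force: [-2.0, 5.3, 5.9]
grip_width: 37.0
finger_force: 14.1
[590.   -6.6] (0.9636403675049792, array([-0.21804758,  3.14144502])) (0.997913825983184, array([-0.061099  , -0.12978311]))
red 125 302 315 241 257 307.78 248.78 | yel 7 [(np.int64(312), np.int64(250)), (np.int64(311), np.int64(251)), (np.int64(312), np.int64(251)), (np.int64(313), np.int64(251)), (np.int64(311), np.int64(252)), (np.int64(312), np.int64(252)), (np.int64(311), np.int64(253))] | blk 24 308 [256 257 258 259 260 261 262]
```

```bash
python3 -m crank '[[0,0.0005,0,0,0,0],[0,0,0,0,0,0],[0,0,0,0,0,0],[0,0,0,0,0,0],[0,0,0,0,0,0]]' 38.5; python3 t.py;python3 y.py|tail -1
```

```text
time: 26.82
tool_pos: [590.2, -143.9, 109.6]
tcp_rot: [-3.141, -0.001, 0.014]
contact_force: [-1.0, 4.9, 6.4]
grip_width: 35.3
finger_force: 15.0
[590.5  -5.8] (0.9606969416834964, array([-0.2777606 ,  3.11974162])) (0.997913825983184, array([-0.061099  , -0.12978311]))
red 121 302 315 242 257 307.88 248.96 | yel 6 [(np.int64(311), np.int64(251)), (np.int64(312), np.int64(251)), (np.int64(313), np.int64(251)), (np.int64(311), np.int64(252)), (np.int64(312), np.int64(252)), (np.int64(311), np.int64(253))] | blk 23 308 [257 258 259 260 261 262]
```

```bash
python3 -c "
from plant import bot
print(bot.close_job())"
```

```text
the job is handed in; nothing more can be done
None
```

I handed the job in at about 27 s, with no verdict returned: the cups are nested green then white, the trigger is still held squeezed at 15 N, and by camera estimate the pad stem is 6–9 mm in with the wooden cup stopped at the posts.

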